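# Pop the fuse hatch and reset the cut-out

## Robot

A 7-joint arm with a two-finger parallel gripper is mounted at the origin on a cart in front of the work surface, level with it; the furniture and walls round the work are solid. World frame = base frame: x ahead of the robot, y to its left, z up, the work surface at z = 0. Lengths are in m, angles in rad, forces in N, time in s.
With the tool pointing down it reaches from about 0.4 to 0.85 m from the base axis. Payload 10.4 kg.
Tool frame: the origin (TCP) lies where the fingers leave the gripper's body, on its centre line; the fingertips stand 73 mm ahead of it and the grasp point (between the pads) lies 54 mm ahead of it; z points along the fingers, y is the line along which they close (so a half turn about z gives the same grasp; the last joint's range is limited). The gripper opens to 85 mm and grips with 20 to 120 N. Pads are 22 mm wide; open, the fingers measure 114 mm over their backs; the gripper's body (76 mm by 85 mm) begins 54 mm behind the grasp point. The pads swing forward as they close: fully open they stand 13 mm farther back than shut.
Start: joints at [-1.354, 0.332, -0.065, 1.46, 0.022, 1.35, -0.088], TCP at [0.148, 0.607, 0.304] pointing down, gripper open.
Joint ranges: [-2.6, 2.6], [-0.5, 2.12], [-1.47, 1.34], [0.16, 2.42], [-1.27, 4.41], [0.06, 2.06], [-2.6, 2.6]. Speed limits (rad/s): [2.22, 2.22, 2.79, 2.79, 3.14, 3.14, 3.14].

## Interface

Orientations are given as a unit quaternion [x, y, z, w].
In Python, from workcell import manip, camera gives the robot as it stands. The module is installed in compiled form; this text tells all that it offers.
- The arm moves only by the shell command python3 -m creep 'ROWS' [OPENING] [FORCE]. ROWS is JSON, a list of rows, each a list of 2 entries, a list of its own where there are three numbers: the shift along the tool's x, y, z in mm, then the turn about the tool's z in rad. In form: [[[tx, ty, tz], twist], ...]. A call has 1 to 5 rows; each row is the pose to reach, as a shift and turn from the pose commanded when the call began, along the tool's axes at that moment; what a row does not reach only later rows make up. A row lasts 1/12 s, in which the tool goes at most 41.7 mm and 7.16 degrees, less where a joint would pass 70% of its speed; a pose out of reach is approached as far as the arm can. A call with a gripper value outside its range is refused whole. OPENING is the opening, from 0 (shut) to 1 (fully open), set as the call begins (- or left out, the last holds). The fingers move at their own pace and stop on an object; FORCE is the grip in N (left out, the last holds). Time passes only in rows, so rows that repeat a pose let the fingers close. It gives the time, the measured TCP pose, the force, the opening and the grip force at its end, in the units of the state.
- manip.get_obs(): the state, without advancing time (a new reading comes with each control period).
- camera(name): name is "scene" or "top" or "wrist"; returns a dict with "pixels" (400x640x3 uint8, red, green, blue), "z_map" (400x640 float32, m along the optical axis (not along the pixel's ray), 0 where there is no reading), "fx", "fy", "cx", "cy" (pixels), "distortion" ([k1, k2, p1, p2, k3] as OpenCV has them; the pictures are not rectified), "extrinsics" (4x4, takes a point from world to camera coordinates). Camera axes: x right, y down, z forward; pixel columns grow to the right and rows downward; lengths in m; the calibration is good to about 2 mm. A picture is of the moment at which its call begins.
- manip.hand_in(): hands the job in; it is judged then, once.
The state is a dict: "clock": time; "joint_pos": joint angles; "joint_velocities": joint speeds; "tau": joint torques, N m; "position": TCP position; "ee_rot": TCP orientation; "ft_force": force on the tool from outside, world axes, zero at the start; "torque": the same for the moment, N m; "grip_width": opening from 0.0 (shut) to 1.0 (fully open); "grasp_force": force on a finger pad.
Only numpy, scipy, OpenCV 4.12 (cv2) and the standard library are available. Lean on these libraries where they do the work, as an engineer would, in place of code of your own. Each camera call takes 0.05 s, during which the arm holds its last target. There are 200 camera calls.

## Task

The heater control box on the bench has tripped. Press down on the free edge of the larger of its two hatches so that its push-push latch lets go, take your finger away and see that the hatch springs fully open and stays open untouched for a good second; then push the round reset button beneath it fully down and let it come back up. Leave the larger hatch standing open and the smaller one shut, use only the fingertips, and do not lift, tip or shift the box or disturb the things around it.

Things in the scene. Friction and masses are not known exactly. Their poses are not given: they have to be found in the camera images.
- control_box: grey control box, loose, 3 kg, 104 x 170 mm (x, y), casing top 70 mm above the bench. Origin: centre of its underside, z up; its front (-x) faces roughly the robot. In its top lie two plain steel hatches, 9 mm proud: the large at y = +23 mm, the small at y = -53 mm, both hinged at their +x edge (x = +33 mm) with the latch under the free -x edge, 66 mm from the hinge
- large_hatch (a joint): large hatch (66 x 80 mm, 13 thick): 0 latched, 1.9 rad fully open (leans back past upright). Push-push latch: pressing the free edge down 5 to 6 mm (about 3 to 5 N, stop at 6 mm, reading -0.1) for some 0.3 s and letting go frees it; a spring swings it open in about 1.2 s if nothing is in its way. Pressed shut again it latches again
- large_hatch_press (a point): where to press: on the outer face of the large hatch, on its middle line, 13 mm from the free edge, marked by a thin ring 18 mm across; 79 mm above the bench when shut. Moves with the hatch
- large_hatch_hinge (a point): middle of the large hatch's hinge, 79 mm above the bench
- reset_button (a joint): travel of the reset button: 0 up, 0.006 m fully down; a spring pushes it back up; fully down takes 4 N
- reset_button_top (a point): centre of the top of the black reset button (18 mm across, pressed straight down), 60 mm above the bench, so 10 mm below the casing top, under the large hatch, 28 mm in front of its hinge. The well round it is 84 mm along the box y and about 40 mm along its x: put the wider side of the shut fingers along the box y
- small_hatch (a joint): angle of the small hatch (66 x 40 mm): 0 latched shut, 1.9 rad open; same kind of latch; to be left shut
- small_hatch_press (a point): point on the outer face of the small hatch near its free edge (as for the large one)
- v_block: hardened steel V block, 42 x 50 x 35 mm; a bystander, to be left alone. Origin: centre of its underside
- screw_tin: upright tin, 57 mm across, 72 mm tall; a bystander, to be left alone. Origin: centre of its underside
- pliers: flat-nose pliers lying flat, 180 mm long; a bystander, to be left alone. Origin: centre of its underside
- solder_spool: spool of solder wire lying flat, 60 mm across, 36 mm tall; a bystander, to be left alone. Origin: centre of its underside
- jig_block_1: small metal jig block, 30 x 45 x 20 mm; a bystander, to be left alone. Origin: centre of its underside
- jig_block_2: small metal jig block, 25 x 50 x 25 mm; a bystander, to be left alone. Origin: centre of its underside

How it is judged:
By the outcome, as a careful person would: the job done as asked, in the order asked, and still so for the second after the job is handed in, with the robot touching nothing.
It also fails if it takes over 42 s, if anything falls off the work surface, if the arm or the gripper's body presses on something with over 40 N, if the wrist force passes 120 N, or if a joint passes its speed limit or range.

## Working session

There is one attempt and no reset: what is moved stays moved. The work goes in short steps, Python scripts to look and compute and a shell command to move; the robot and the scene stay as the last step left them, time stands still between calls to the robot, and variables do not carry over. Pictures are saved under pics/ and viewed, at most 10 in all, crops included, and the job is handed in when it is done.

```bash
mkdir -p pics; python3 - <<'E'
from workcell import manip,camera
import cv2,numpy as np
for n in("top","scene"):
    c=camera(n); cv2.imwrite(f"pics/{n}0.png",c["pixels"][:,:,::-1]); np.savez(f"{n}0.npz",**c)
    print(n,c["fx"],c["cx"],c["cy"],c["distortion"],np.round(c["extrinsics"],3).tolist())
o=manip.get_obs();print(o)
E
```

```text
top 403.6973683711131 315.7072289852003 193.49905043483486 [-0.06696317  0.          0.          0.          0.        ] [[0.011, -1.0, 0.006, 0.118], [-0.994, -0.012, -0.104, 0.588], [0.104, -0.005, -0.995, 1.022], [0.0, 0.0, 0.0, 1.0]]
scene 426.753240178747 321.54127475559187 202.35739390255245 [-0.04092927  0.          0.          0.          0.        ] [[0.267, -0.964, 0.01, -0.011], [-0.854, -0.241, -0.462, 0.586], [0.447, 0.114, -0.887, 0.845], [0.0, 0.0, 0.0, 1.0]]
{'clock': 0.1, 'joint_pos': array([-1.35359432,  0.33274516, -0.06466453,  1.46082796,  0.02160711,
        1.34987137, -0.08849289]), 'joint_velocities': array([-4.24225750e-04, -2.70997392e-03, -5.85090610e-05, -1.15657979e-03,
        3.08422727e-05, -1.95093955e-03,  2.25847916e-04]), 'tau': array([ 1.48351086e-03, -6.26751137e+01,  4.92465030e-02, -3.92426884e+01,
        1.64423377e-02,  7.05768602e-03, -9.54594611e-06]), 'position': array([0.14840943, 0.6068905 , 0.30324904]), 'ee_rot': array([ 1.19617013e-01,  9.92819941e-01, -5.77273037e-04, -3.43519652e-05]), 'ft_force': array([-1.0298817 , -0.56921505,  0.02715098]), 'torque': array([ 0.00949714,  0.01492443, -0.00371462]), 'grasp_force': 0.0, 'grip_width': 1.001091887365565}
```

View pics/top0.png

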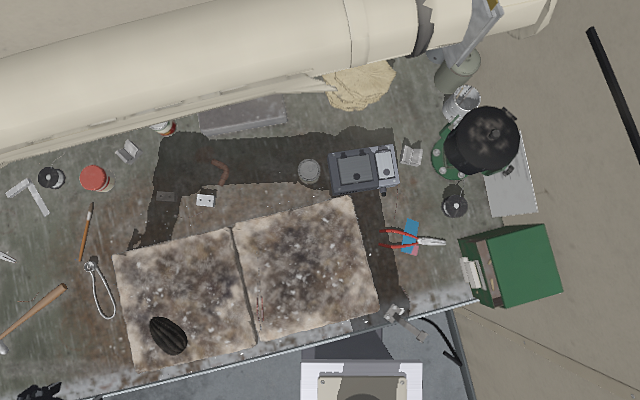

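View pics/scene0.png

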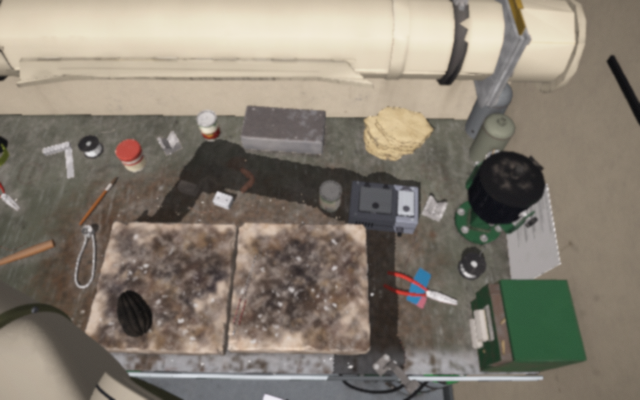

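The top view shows the box around (365,168), with the large hatch on the left at (355,168) and the small one on the right at (385,165). The tin is at (309,172), the V block or jig block at (411,152), and the pliers at (415,240). I'll crop in closer and measure.

```bash
cat > h.py <<'E'
import numpy as np,cv2
def pts(c,uv,z=None):
    """pixels -> world points, on plane z (or by depth map)"""
    uv=np.array(uv,float).reshape(-1,1,2)
    K=np.array([[c["fx"],0,c["cx"]],[0,c["fy"],c["cy"]],[0,0,1]])
    n=cv2.undistortPoints(uv,K,np.array(c["distortion"])).reshape(-1,2)
    r=np.c_[n,np.ones(len(n))]; E=np.array(c["extrinsics"]); R,t=E[:3,:3],E[:3,3]
    o=-R.T@t; d=r@R
    if z is None:
        q=uv.reshape(-1,2).round().astype(int); s=np.array(c["z_map"])[q[:,1],q[:,0]]
    else: s=(z-o[2])/d[:,2]
    return o+d*s[:,None]
E
python3 - <<'E'
import numpy as np,cv2
from h import pts
c=dict(np.load("top0.npz"));im=c["pixels"][:,:,::-1]
cv2.imwrite("pics/topcrop.png",cv2.resize(im[120:220,290:430],None,fx=5.5,fy=5.5,interpolation=cv2.INTER_CUBIC))
vv,uu=np.mgrid[100:260,280:480]
P=pts(c,np.c_[uu.ravel(),vv.ravel()])
H=P[:,2].reshape(uu.shape)
# casing + hatch by height
m=((H>.06)&(H<.09)).astype(np.uint8)
n,l,s,ce=cv2.connectedComponentsWithStats(m)
for i in range(1,n):
    if s[i,4]>80:
        w=P[(l==i).ravel()]; r=cv2.minAreaRect((w[:,:2]*1000).astype(np.float32)); print("lvl",s[i],ce[i]+[280,100],r,np.median(w[:,2]))
m=((H>.0745)&(H<.09)).astype(np.uint8)
n,l,s,ce=cv2.connectedComponentsWithStats(m)
for i in range(1,n):
    if s[i,4]>80:
        w=P[(l==i).ravel()]; r=cv2.minAreaRect((w[:,:2]*1000).astype(np.float32)); print("hatch",s[i],ce[i]+[280,100],r,np.median(w[:,2]))
E
```

```text
lvl [170   0  17  16  99] [455.88888889 108.08080808] ((810.2614135742188, -237.2733154296875), (51.630252838134766, 12.835881233215332), 45.49284744262695) 0.07484011371996813
lvl [  48   44   72   49 2617] [363.32900267 167.77340466] ((650.6212158203125, 4.2295074462890625), (104.9115982055664, 171.4349365234375), 9.284497261047363) 0.07446796683697698
lvl [ 18  59  22  23 401] [308.52369077 169.76309227] ((643.1385498046875, 143.65982055664062), (55.755123138427734, 53.163509368896484), 0.5388935208320618) 0.06826091407703316
hatch [ 95  46  20  32 446] [384.27802691 162.72869955] ((665.7919921875, -46.311824798583984), (80.28104400634766, 40.42961883544922), 9.512490272521973) 0.07835682679302497
hatch [ 58  49  35  35 858] [354.60606061 167.74941725] ((653.2577514648438, 28.596948623657227), (79.8819351196289, 80.3690185546875), 9.308490753173828) 0.07824211280384308
```

View pics/topcrop.png

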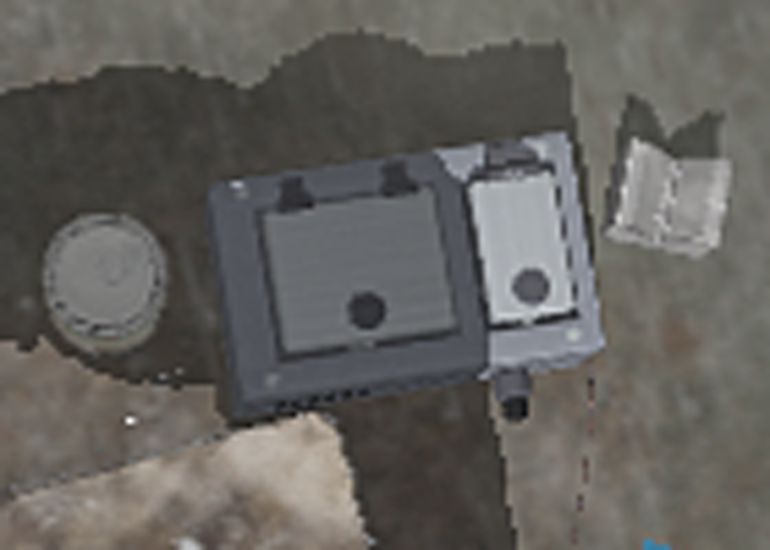

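```bash
cat > go.py <<'E'
# box frame + shift (tool axes, mm) from measured TCP pose to a box-frame tip target
import sys,numpy as np
from scipy.spatial.transform import Rotation as R
from workcell import manip
BOX=np.array([650.6,4.2,0]);YAW=np.deg2rad(9.3)
def shift(bx,by,tipz,tip=73):
    o=manip.get_obs();q=R.from_quat(o["ee_rot"])
    w=BOX+R.from_euler("z",YAW).apply([bx,by,0]);w[2]=tipz+tip
    p=np.array(o["position"])*1000
    ty=q.apply([0,1,0]);e=(YAW-np.arctan2(-ty[0],ty[1])+np.pi/2)%np.pi-np.pi/2
    b=R.from_euler("z",-YAW).apply(p-BOX);b[2]-=tip
    print("t",round(o["clock"],2),"tip in box",b.round(1),"shift",q.inv().apply(w-p).round(1),"twist",round(-e,3),"F",np.round(o["ft_force"],1),"grip",round(o["grip_width"],2))
if __name__=="__main__": shift(*map(float,sys.argv[1:]))
E
python3 - <<'E'
import numpy as np
from h import pts
for n,uv in(("top",[(290+367/5.5,120+311/5.5)]),):
    c=dict(np.load(n+"0.npz"));print(pts(c,uv,.079)*1000)
E
python3 -m creep '[[[-33,-25,0],0],[[-66,-50,0],0],[[-99,-75,0],0],[[-132,-100,0],0],[[-165,-125,0],0]]' 0
python3 -m creep '[[[-33,-25,0],0],[[-66,-50,0],0],[[-99,-75,0],0],[[-132,-100,0],0],[[-165,-125,0],0]]'
python3 go.py -20 23 110
```

```text
[[625.84267416  22.67731413  79.        ]]
clock: 0.52
position: [0.2799, 0.4446, 0.3036]
ee_rot: [0.12, 0.993, -0.0, -0.0]
ft_force: [1.2, 1.1, -0.3]
grip_width: 0.302
grasp_force: 0.0
clock: 0.93
position: [0.4104, 0.284, 0.3038]
ee_rot: [0.12, 0.993, 0.0, -0.0]
ft_force: [1.1, 0.5, -0.4]
grip_width: 0.0
grasp_force: 0.0
t 0.93 tip in box [-191.9  314.9  230.8] shift [-272.4 -201.4  120.7] twist -0.402 F [ 1.1  0.5 -0.4] grip 0.0
```

```bash

python3 -m creep '[[[-33,-25,0],0],[[-66,-50,0],-0.1],[[-99,-75,0],-0.2],[[-132,-100,0],-0.3],[[-165,-125,0],-0.402]]' >/dev/null
python3 -m creep '[[[0,0,0],0],[[0,0,0],0]]' >/dev/null
python3 go.py -20 23 110
```

```text
t 1.52 tip in box [-92.2 140.6 230.4] shift [ -73.5 -116.8  120.4] twist -0.011 F [-1.   0.7  0.8] grip 0.0
```

```bash

python3 -m creep '[[[-18,-29,20],0],[[-36,-58,40],0],[[-55,-87,60],-0.005],[[-73.5,-116.8,80],-0.011],[[-73.5,-116.8,100],-0.011]]' >/dev/null
python3 -m creep '[[[0,0,0],0],[[0,0,0],0]]' >/dev/null
python3 go.py -20 23 82
python3 - <<'E'
from workcell import camera
import cv2
for n in ("wrist","scene"):
    c=camera(n);im=c["pixels"][:,:,::-1]
    cv2.imwrite(f"pics/{n}1.png",im if n=="wrist" else cv2.resize(im[100:280,280:500],None,fx=3,fy=3))
E
```

```text
t 2.1 tip in box [-20.5  27.6 129.8] shift [-0.6 -4.7 47.8] twist 0.005 F [0.1 0.9 0.4] grip -0.0
```

View pics/wrist1.png

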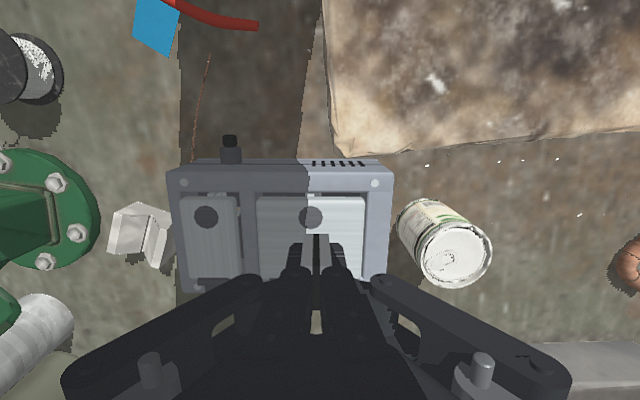

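View pics/scene1.png

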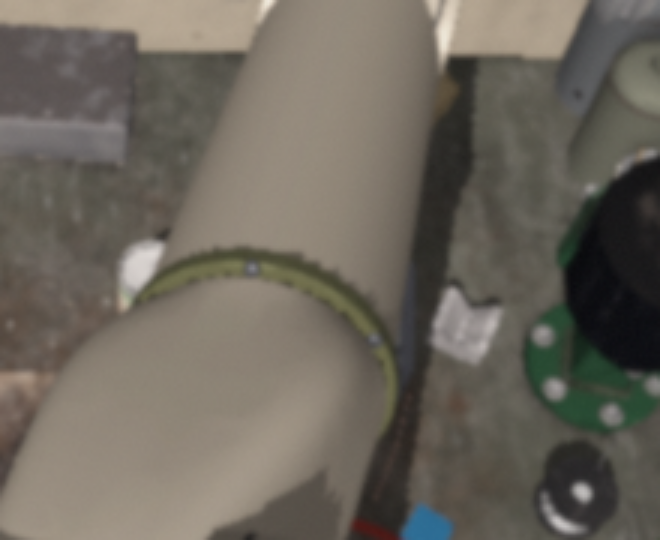

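The wrist view shows the large hatch's ring at (311,217) and the fingertip at (318,240). The scene view is blocked by the arm. I'll check the ring with the wrist calibration, then find out where the camera sits.

```bash

python3 - <<'E'
from workcell import camera
from h import pts
import go,numpy as np
from scipy.spatial.transform import Rotation as R
c=camera("wrist");E=np.array(c["extrinsics"])
bx=lambda p:(R.from_euler("z",-go.YAW).apply(p*1000-go.BOX)).round(1)
print("cam",bx(-E[:3,:3].T@E[:3,3]))
for uv in((311,217),(206,216)):print("ring",bx(pts(c,[uv],.079)[0]))
print("tip at z130",bx(pts(c,[(318,236)],.13)[0]))
E
python3 -m creep '[[[-0.6,-4.5,10],0.005],[[-0.6,-4.5,25],0.005],[[-0.6,-4.5,38],0.005],[[-0.6,-4.5,43],0.005],[[-0.6,-4.5,43],0.005]]' |grep -E "ft|pos"
python3 go.py -20 23 79
```

```text
cam [-90.5  27.7 274.8]
ring [-17.4  25.1  79. ]
ring [-17.8 -52.3  79. ]
tip at z130 [-25.2  29.7 130. ]
position: [0.6273, 0.0226, 0.1593]
ft_force: [-0.6, -0.1, -0.2]
t 2.67 tip in box [-20.   21.9  86.3] shift [-0.   1.1  7.3] twist -0.0 F [-0.6 -0.1 -0.2] grip -0.0
```

```bash

python3 -m creep '[[[0,1,4],0],[[0,1,6],0],[[0,1,7],0],[[0,1,8],0],[[0,1,8],0]]' |grep -E "ft|pos"
python3 go.py -20 23 79
python3 -m creep '[[[0,0,1],0],[[0,0,1],0]]' |grep -E "ft|pos"
python3 go.py -20 23 79
```

```text
position: [0.628, 0.0233, 0.153]
ft_force: [0.1, -0.5, 0.2]
t 3.08 tip in box [-19.2  22.5  80. ] shift [0.8 0.5 1. ] twist -0.0 F [ 0.1 -0.5  0.2] grip 0.0
position: [0.6281, 0.0232, 0.152]
ft_force: [0.6, 0.3, -0.4]
t 3.25 tip in box [-19.1  22.4  79. ] shift [0.9 0.6 0. ] twist -0.0 F [ 0.6  0.3 -0.4] grip 0.0
```

```bash

for i in 1 2; do python3 -m creep '[[[0,0,0.7],0],[[0,0,1.5],0],[[0,0,1.5],0]]' |grep -E "ft|pos"; done
```

```text
position: [0.6282, 0.0232, 0.1506]
ft_force: [-0.1, -0.8, 3.3]
position: [0.6282, 0.0233, 0.149]
ft_force: [0.2, 0.4, 4.0]
```

```bash

python3 -m creep '[[[0,0,1],0],[[0,0,1],0]]' |grep -E "ft|pos"
python3 -m creep '[[[0,0,0.7],0],[[0,0,0.7],0]]' |grep -E "ft|pos"
```

```text
position: [0.6283, 0.0233, 0.148]
ft_force: [0.5, -0.7, 4.1]
position: [0.6283, 0.0233, 0.1473]
ft_force: [2.4, -0.2, 4.8]
```

```bash

python3 -m creep '[[[0,0,0.5],0],[[0,0,0.5],0]]' |grep -E "ft|pos"
python3 -m creep '[[[0,0,0.4],0],[[0,0,0.4],0]]' |grep -E "ft|pos"
```

```text
position: [0.6283, 0.0232, 0.1471]
ft_force: [0.5, -0.3, 6.2]
position: [0.6283, 0.0233, 0.1469]
ft_force: [0.3, 0.4, 8.4]
```

The force has risen sharply, so the hatch is at its stop. I'll hold briefly, then retreat up and back.

```bash

python3 -m creep '[[[0,0,0],0],[[0,0,0],0],[[0,0,0],0],[[2,0,-10],0],[[30,0,-36],0]]' |grep -E "ft|pos"
python3 -m creep '[[[40,0,-10],0],[[75,0,-30],0],[[100,0,-60],0],[[120,0,-90],0],[[120,0,-90],0]]' |grep -E "ft|pos"
for i in 1 2 3 ; do python3 -m creep '[[[0,0,0],0],[[0,0,0],0],[[0,0,0],0],[[0,0,0],0],[[0,0,0],0]]' |grep -E "ft|clock"; done
python3 go.py -4 23 82
python3 - <<'E'
from workcell import camera
import cv2,numpy as np
from h import pts
import go
from scipy.spatial.transform import Rotation as R
for n in ("wrist","top"):
    c=camera(n);np.savez(n+"2.npz",**c);im=c["pixels"][:,:,::-1]
    cv2.imwrite(f"pics/{n}2.png",im if n=="wrist" else cv2.resize(im[110:230,290:430],None,fx=5,fy=5))
E
```

```text
position: [0.5982, 0.0196, 0.1786]
ft_force: [-1.3, 0.6, 0.8]
position: [0.4785, -0.0021, 0.2776]
ft_force: [2.7, 1.1, 0.6]
clock: 5.67
ft_force: [1.2, 0.5, 0.1]
clock: 6.08
ft_force: [0.7, -0.2, 0.2]
clock: 6.5
ft_force: [-0.2, -0.2, -0.0]
t 6.5 tip in box [-169.3   22.5  199.3] shift [-165.3    0.6  117.3] twist -0.0 F [-0.2 -0.2 -0. ] grip 0.0
```

View pics/wrist2.png

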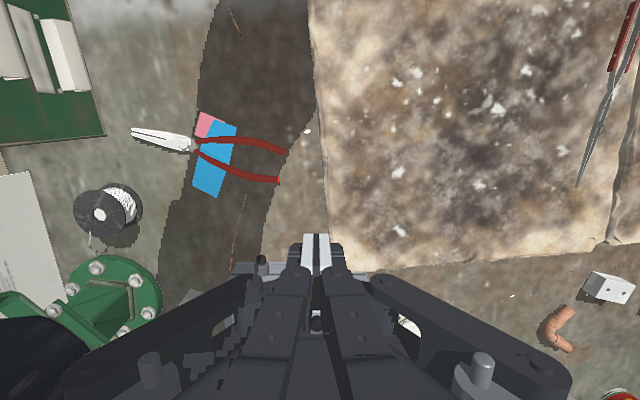

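The wrist camera is too far back to see the hatch; only the box's front edge shows, near (255,265). I'll look from the top.

View pics/top2.png

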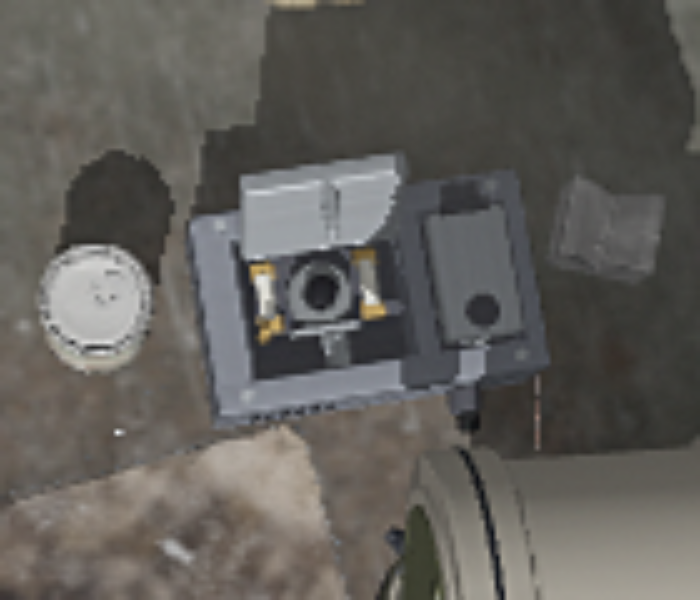

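```bash
python3 - <<'E'
import numpy as np
from h import pts
import go
from scipy.spatial.transform import Rotation as R
c=dict(np.load("top2.npz"))
vv,uu=np.mgrid[110:230,290:430];P=pts(c,np.c_[uu.ravel(),vv.ravel()])
b=R.from_euler("z",-go.YAW).apply(P*1000-go.BOX)
m=(abs(b[:,1]-23)<30)&(b[:,0]>-50)&(b[:,0]<110)
for x in range(-50,110,6):
    k=m&(abs(b[:,0]-x)<3)
    if k.any():print(x,k.sum(),np.percentile(b[k,2],[5,50,95]).round(0))
E
```

```text
-50 27 [67. 69. 72.]
-44 54 [67. 69. 72.]
-38 47 [66. 69. 72.]
-32 35 [35. 38. 55.]
-26 51 [35. 38. 52.]
-20 50 [35. 38. 50.]
-14 55 [35. 40. 58.]
-8 58 [36. 44. 51.]
-2 54 [36. 48. 60.]
4 54 [37. 48. 61.]
10 53 [36. 48. 61.]
16 52 [35. 47. 91.]
22 101 [ 36.  87. 139.]
28 128 [ 35. 101. 136.]
34 87 [113. 122. 149.]
40 86 [130. 138. 146.]
46 59 [141. 143. 146.]
52 39 [140. 142. 145.]
70 2 [-3. -2. -1.]
76 2 [-1. -1. -0.]
82 12 [-2. -0.  3.]
88 48 [-4. -1.  3.]
94 46 [-4. -0.  4.]
100 48 [-4. -1.  2.]
106 48 [-4. -0.  2.]
```

The hatch stands open with its top at z≈145. A catch sticks forward near its free edge (x≈20, z≈139), and the button is at crop (320,288). The gripper body might hit the open hatch, so I'll measure the gripper's own profile from the wrist depth.

```bash
cat > prof.py <<'E'
import numpy as np,sys
from h import pts
from workcell import manip,camera
from scipy.spatial.transform import Rotation as R
c=camera("wrist");o=manip.get_obs();q=R.from_quat(o["ee_rot"])
vv,uu=np.mgrid[200:400:2,0:640:2]
z=np.array(c["z_map"])[vv,uu].ravel()>0
P=q.inv().apply(pts(c,np.c_[uu.ravel(),vv.ravel()])-o["position"])[z]*1000
P=P[(P[:,2]<76)]
for a in range(-80,76,10):
    k=P[(P[:,2]>=a)&(P[:,2]<a+10)]
    if len(k)>5:print("z",a,len(k),"x",np.percentile(k[:,0],[1,50,99]).round(0),"y",np.percentile(k[:,1],[1,99]).round(0))
E
python3 prof.py; python3 - <<'E'
import numpy as np,go
from h import pts
from scipy.spatial.transform import Rotation as R
c=dict(np.load("top2.npz"));f=lambda u,v,z=None:R.from_euler("z",-go.YAW).apply(pts(c,[(290+u/5,110+v/5)],z)[0]*1000-go.BOX).round(1)
print("button",f(320,288,.06),"striker",f(330,235),f(330,215),f(330,195),"inner face",[f(270,v) for v in(250,235,220,200,180)])
E
python3 -m creep '[[[0,0,0],0],[[0,0,0],0],[[0,0,0],0],[[0,0,0],0],[[0,0,0],0]]' 1 |grep grip
python3 -m creep '[[[0,0,0],0],[[0,0,0],0],[[0,0,0],0],[[0,0,0],0]]' 1 |grep grip
python3 prof.py
```

```text
z -30 1741 x [ 8. 18. 20.] y [-56.  57.]
z -20 3813 x [ 2. 10. 18.] y [-59.  60.]
z -10 2519 x [-8. 11. 17.] y [-55.  55.]
z 0 1455 x [-8. 11. 17.] y [-48.  48.]
z 10 1328 x [-9.  8. 12.] y [-39.  40.]
z 20 643 x [-10.  11.  13.] y [-33.  34.]
z 30 193 x [-12.   8.  11.] y [-16.  19.]
z 40 139 x [ 6. 10. 11.] y [-13.  14.]
z 50 122 x [ 5.  9. 11.] y [-13.  13.]
z 60 81 x [ 6. 10. 10.] y [-13.  13.]
button [ 4.8 22.9 60. ] striker [ 17.1  24.2 139.3] [ 24.6  24.1 149.8] [ 33.6  22.8 151.5] inner face [array([22.4, 48.5, 92.3]), array([ 27.8,  48.5, 103.4]), array([ 32.6,  48.8, 117.4]), array([ 38.7,  49.2, 135.4]), array([ 45.9,  48.9, 146.3])]
grip_width: 0.705
grip_width: 1.001
z -30 2073 x [ 9. 18. 20.] y [-69.  69.]
z -20 3423 x [-1. 11. 18.] y [-70.  71.]
z -10 2752 x [-11.  10.  17.] y [-71.  72.]
z 0 2403 x [-12.   3.  16.] y [-72.  73.]
z 10 563 x [ 5. 11. 13.] y [-71.  72.]
z 20 323 x [-4.  8. 11.] y [-53.  55.]
z 30 358 x [-12.   6.  11.] y [-55.  56.]
z 40 289 x [-11.   6.  10.] y [-55.  56.]
z 50 159 x [-11.   3.  11.] y [-51.  54.]
```

```bash

python3 -m creep '[[[0,0,0],0],[[0,0,0],0],[[0,0,0],0],[[0,0,0],0],[[0,0,0],0]]' 0 |grep grip
python3 -m creep '[[[0,0,0],0],[[0,0,0],0],[[0,0,0],0],[[0,0,0],0]]' 0 |grep grip
sed -i '/^for a/,$d' prof.py; cat >> prof.py <<'E'
for a in range(-40,30,5):
    s=[]
    for y0,y1 in((0,6),(6,12),(12,20),(20,30),(30,45),(45,60)):
        k=P[(P[:,2]>=a)&(P[:,2]<a+5)&(abs(P[:,1])>=y0)&(abs(P[:,1])<y1)];s.append(int(k[:,0].max()) if len(k) else None)
    print("toolz",a,s)
c=dict(np.load("top2.npz"));import go
vv,uu=np.mgrid[130:185,330:380];P=pts(c,np.c_[uu.ravel(),vv.ravel()])
b=R.from_euler("z",-go.YAW).apply(P*1000-go.BOX)
print("rows x (box), cols y; max z")
print("      ",list(range(-10,58,5)))
for x in range(-36,34,3):
    print(x,[int(k.max()) if len(k:=b[(abs(b[:,0]-x)<=1.5)&(abs(b[:,1]-y)<=2.5),2]) else 0 for y in range(-10,58,5)])
E
python3 prof.py
```

```text
grip_width: 0.298
grip_width: 0.0
toolz -40 [None, None, None, None, None, None]
toolz -35 [None, None, 20, None, None, None]
toolz -30 [None, 20, 20, None, None, None]
toolz -25 [12, 20, 19, 11, 10, 12]
toolz -20 [17, 18, 19, 11, 11, 14]
toolz -15 [18, 17, 17, 11, 12, 13]
toolz -10 [17, 17, 17, 10, 12, 12]
toolz -5 [17, 17, 17, 8, 12, 12]
toolz 0 [16, 16, 16, None, 12, 11]
toolz 5 [16, 16, 16, 12, 12, 11]
toolz 10 [11, 11, 11, 11, 12, None]
toolz 15 [11, 11, 11, 12, 12, None]
toolz 20 [11, 12, 12, 13, 11, None]
toolz 25 [12, 13, 11, 11, 11, None]
rows x (box), cols y; max z
       [-10, -5, 0, 5, 10, 15, 20, 25, 30, 35, 40, 45, 50, 55]
-36 [66, 0, 69, 69, 70, 0, 68, 70, 0, 66, 68, 0, 0, 0]
-33 [38, 0, 0, 37, 39, 50, 52, 55, 39, 0, 36, 0, 0, 0]
-30 [34, 38, 37, 35, 40, 46, 52, 57, 38, 38, 36, 41, 37, 38]
-27 [40, 38, 39, 35, 39, 47, 53, 37, 38, 38, 39, 37, 38, 39]
-24 [36, 39, 40, 38, 41, 47, 51, 55, 40, 38, 38, 39, 40, 37]
-21 [41, 40, 38, 39, 39, 47, 50, 58, 40, 38, 38, 39, 36, 39]
-18 [38, 37, 38, 36, 40, 46, 47, 58, 35, 40, 36, 38, 38, 40]
-15 [39, 38, 39, 40, 49, 52, 59, 58, 53,
[... 320 characters left out ...]
[39, 45, 43, 38, 48, 52, 61, 60, 60, 51, 48, 39, 50, 47]
6 [39, 47, 47, 35, 53, 48, 59, 63, 59, 50, 48, 37, 48, 44]
9 [37, 45, 45, 39, 51, 56, 58, 62, 57, 48, 48, 41, 48, 37]
12 [38, 48, 46, 40, 51, 49, 57, 62, 48, 50, 46, 37, 50, 46]
15 [40, 49, 45, 37, 47, 52, 51, 49, 49, 50, 35, 38, 50, 49]
18 [38, 46, 49, 36, 37, 48, 138, 144, 50, 48, 37, 41, 47, 44]
21 [91, 45, 87, 87, 86, 0, 151, 151, 46, 87, 87, 88, 92, 86]
24 [99, 95, 97, 97, 93, 97, 152, 149, 100, 96, 97, 92, 94, 94]
27 [100, 103, 108, 108, 103, 102, 151, 152, 105, 105, 105, 103, 107, 106]
30 [109, 110, 114, 111, 111, 114, 151, 151, 111, 112, 110, 111, 115, 108]
33 [121, 121, 121, 123, 122, 119, 0, 151, 124, 122, 121, 119, 120, 120]
```

The hatch's catch tip is at x≈17, z 138–152, and the wall in front of the button is at x≈-13. That leaves little room for the 22 mm tip plus the knuckle's half-depth of about 18 mm. I'll take one closer wrist look, offset in y.

```bash

python3 -m creep '[[[-30,13,0],0],[[-60,27,0],0],[[-90,42,0],0],[[-90,42,0],0],[[-90,42,0],0]]' |grep -E "ft|pos"
python3 - <<'E'
from workcell import camera
import cv2,numpy as np
c=camera("wrist");np.savez("wrist3.npz",**c);cv2.imwrite("pics/w3.png",c["pixels"][:,:,::-1])
E
python3 go.py 0 23 75
```

```text
position: [0.5626, 0.0563, 0.2714]
ft_force: [-0.0, -0.5, 0.2]
t 8.72 tip in box [-79.2  64.5 198.7] shift [-79.4 -41.4 123.7] twist -0.0 F [ 0.1 -0.6  0.3] grip -0.0
```

View pics/w3.png

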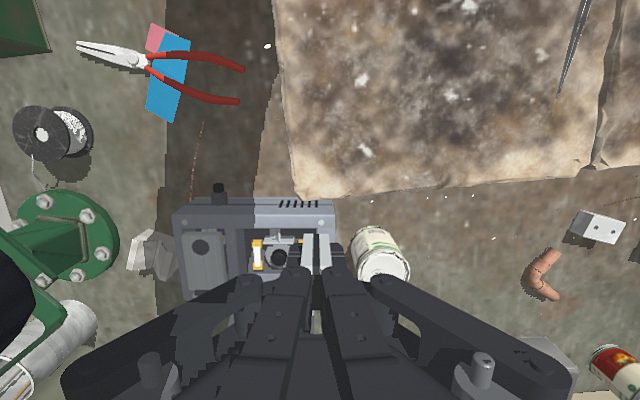

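The button is visible at (279,257) with the wall just above it at (279,241). The hatch is hidden behind the gripper. I'll read the depth along that strip.

```bash
python3 - <<'E'
import numpy as np,go
from h import pts
from scipy.spatial.transform import Rotation as R
c=dict(np.load("wrist3.npz"))
vv=np.arange(218,290)
for u in (268,279,288):
    b=R.from_euler("z",-go.YAW).apply(pts(c,np.c_[np.full(72,u),vv])*1000-go.BOX)
    print(u,"y%.0f"%b[30,1],[(int(v),round(float(p[0]),1),int(p[2])) for v,p in zip(vv,b) if -40<p[0]<60 and p[2]>30][::1])
E
```

```text
268 y12 [(226, -38.8, 69), (227, -37.4, 69), (228, -36.6, 70), (229, -21.6, 36), (230, -20.8, 37), (231, -19.8, 38), (232, -18.1, 37), (233, -17.1, 37), (234, -16.0, 38), (235, -14.6, 38), (236, -14.2, 39), (237, -13.3, 40), (238, -13.6, 44), (239, -13.3, 46), (240, -14.3, 50), (241, -13.9, 52), (242, -14.0, 55), (243, -13.6, 57), (244, -5.3, 42), (245, -5.5, 45), (246, -5.6, 48), (247, -4.7, 49), (248, -4.3, 50), (249, -2.4, 49), (250, -1.4, 49), (251, -0.1, 49), (252, 1.2, 49), (253, 2.8, 49), (254, 4.3, 48), (255, 5.0, 49), (256, 6.3, 49), (257, 8.3, 48), (258, 8.5, 50), (259, 9.8, 50), (260, 11.0, 50), (261, 12.6, 49), (262, 14.6, 48), (263, 14.8, 50), (264, 23.7, 37), (265, 24.8, 37), (266, 25.9, 37), (267, 27.9, 36), (268, 28.6, 37), (269, 29.2, 39), (270, 30.8, 38), (271, 32.9, 37), (272, 34.0, 38), (273, 35.5, 37), (274, 36.3, 38), (275, 36.6, 40), (276, 36.8, 42), (277, 36.1, 45), (278, 37.2, 46), (279, 35.5, 50), (280, 36.6, 51)]
279 y24 [(225, -39.9, 69), (226, -38.3, 68), (227, -37.6, 69), (228, -36.1, 68), (229, -31.5, 60), (230, -29.5, 58), (231, -27.7, 56), (232, -27.3
[... 494 characters left out ...]
 6.7, 60), (262, 8.4, 59), (263, 10.4, 58), (264, 10.3, 60), (265, 12.1, 59), (266, 18.8, 50), (267, 20.2, 50), (268, 21.7, 49), (269, 29.6, 38), (270, 30.9, 38), (271, 33.0, 37), (273, 35.7, 37), (274, 36.0, 39), (275, 36.0, 41)]
288 y35 [(225, -39.9, 69), (226, -38.9, 70), (227, -37.9, 70), (228, -36.4, 69), (229, -21.9, 37), (230, -20.8, 37), (231, -19.9, 38), (232, -18.8, 38), (233, -16.7, 36), (234, -15.6, 37), (235, -14.5, 37), (236, -14.2, 39), (237, -13.9, 41), (238, -13.5, 43), (239, -13.8, 47), (240, -13.6, 49), (241, -13.9, 52), (242, -13.9, 55), (243, -12.8, 55), (244, -7.0, 46), (245, -6.4, 47), (246, -6.1, 49), (247, -5.7, 50), (248, -4.0, 50), (249, -2.6, 49), (250, -1.3, 49)]
```

```bash

python3 -m creep '[[[-25,-14,0],0],[[-50,-28,10],0],[[-79.2,-41.4,30],0],[[-79.2,-41.4,60],0],[[-79.2,-41.4,90],0]]' |grep -E "ft|pos"
python3 -m creep '[[[0,0,0],0],[[0,0,0],0]]' |grep ft
python3 go.py 0 23 64
```

```text
position: [0.6476, 0.0247, 0.1818]
ft_force: [-0.6, 0.4, -0.2]
ft_force: [0.4, -0.7, 1.1]
t 9.3 tip in box [ -1.3  22.5 108.9] shift [-1.4  0.5 44.9] twist -0.001 F [ 0.4 -0.7  1.1] grip -0.0
```

```bash

python3 -m creep '[[[-1.2,0.5,12],0],[[-1.2,0.5,24],0],[[-1.2,0.5,36],0],[[-1.2,0.5,44],0],[[-1.2,0.5,44],0]]' |grep -E "ft"
python3 go.py 0 23 60
python3 -m creep '[[[0,0,1.5],0],[[0,0,3],0],[[0,0,3],0]]' |grep -E "ft"
python3 go.py 0 23 54
```

```text
ft_force: [0.6, 0.2, -0.8]
t 9.72 tip in box [ 0.2 23.8 63.2] shift [ 0.1 -0.9  3.2] twist -0.0 F [ 0.6  0.2 -0.8] grip 0.0
ft_force: [-0.1, 0.3, 0.1]
t 9.97 tip in box [ 1.3 23.5 62.5] shift [ 1.3 -0.5  8.5] twist -0.0 F [-0.1  0.3  0.1] grip 0.0
```

```bash

for i in 1 2 3; do python3 -m creep '[[[0.3,0,1],0],[[0.3,0,2],0],[[0.3,0,2],0]]' |grep -E "ft"
python3 go.py 0 23 54; done
```

```text
ft_force: [-0.3, -0.7, -0.6]
t 10.22 tip in box [ 0.8 23.6 60.3] shift [ 0.8 -0.6  6.3] twist -0.0 F [-0.3 -0.7 -0.6] grip 0.0
ft_force: [0.4, 0.1, 1.7]
t 10.47 tip in box [ 0.8 23.6 58.4] shift [ 0.8 -0.6  4.4] twist -0.0 F [0.4 0.1 1.7] grip -0.01
ft_force: [1.6, -0.1, 3.6]
t 10.72 tip in box [ 0.6 23.6 56.4] shift [ 0.6 -0.6  2.4] twist -0.0 F [ 1.6 -0.1  3.6] grip 0.0
```

Only the button is pushing back, with little sideways force. I'll keep going to its stop.

```bash

for i in 1 2; do python3 -m creep '[[[0,0,0.7],0],[[0,0,1.3],0],[[0,0,1.3],0]]' |grep -E "ft"
python3 go.py 0 23 54; done
python3 -m creep '[[[0,0,0.6],0],[[0,0,0.6],0],[[0,0,0.6],0]]' |grep -E "ft"
python3 go.py 0 23 54
```

```text
ft_force: [2.1, -0.3, 3.3]
t 10.97 tip in box [ 0.5 23.6 55.1] shift [ 0.5 -0.6  1.1] twist -0.0 F [ 2.1 -0.3  3.3] grip 0.0
ft_force: [2.7, 0.6, 3.3]
t 11.22 tip in box [ 0.5 23.6 53.9] shift [ 0.5 -0.6 -0.1] twist -0.0 F [2.7 0.6 3.3] grip -0.0
ft_force: [0.6, -0.5, 7.9]
t 11.47 tip in box [ 0.5 23.6 53.7] shift [ 0.5 -0.6 -0.3] twist -0.0 F [ 0.6 -0.5  7.9] grip 0.0
```

The button is at its stop: 6 mm of travel and the force has jumped. I'll lift straight up and check.

```bash

python3 -m creep '[[[0,0,0],0],[[0,0,-5],0],[[0,0,-15],0],[[0,0,-45],0],[[0,0,-85],0]]' |grep -E "ft"
python3 -m creep '[[[0,0,-40],0],[[40,0,-60],0],[[80,0,-60],0],[[120,0,-60],0],[[160,0,-60],0]]' |grep -E "ft"
python3 -m creep '[[[0,0,0],0],[[0,0,0],0],[[0,0,0],0],[[0,0,0],0],[[0,0,0],0]]' |grep -E "ft"
python3 - <<'E'
from workcell import camera
import cv2,numpy as np,go
from h import pts
from scipy.spatial.transform import Rotation as R
c=camera("top");cv2.imwrite("pics/top4.png",cv2.resize(c["pixels"][110:230,290:430,::-1],None,fx=5,fy=5))
a=np.load("top2.npz")
B=lambda c,u,v:R.from_euler("z",-go.YAW).apply(pts(c,[(u,v)])[0]*1000-go.BOX).round(1)
for u,v in((354,164),(354,167),(356,168),(344,152),(385,168)):print(B(dict(a),u,v),B(c,u,v))
E
```

```text
ft_force: [1.3, -0.4, 0.8]
ft_force: [-0.9, 0.1, 1.9]
ft_force: [0.9, -0.3, -1.0]
[15.5 20.3 51.1] [15.3 20.5 52.4]
[ 5.8 23.1 63.5] [ 6.3 22.7 60.5]
[ 2.9 18.2 61.2] [ 3.2 17.9 58.8]
[ 35.8  48.9 125.8] [ 35.8  48.9 125.8]
[-10.5 -51.8  78.1] [-10.5 -51.9  78. ]
```

View pics/top4.png

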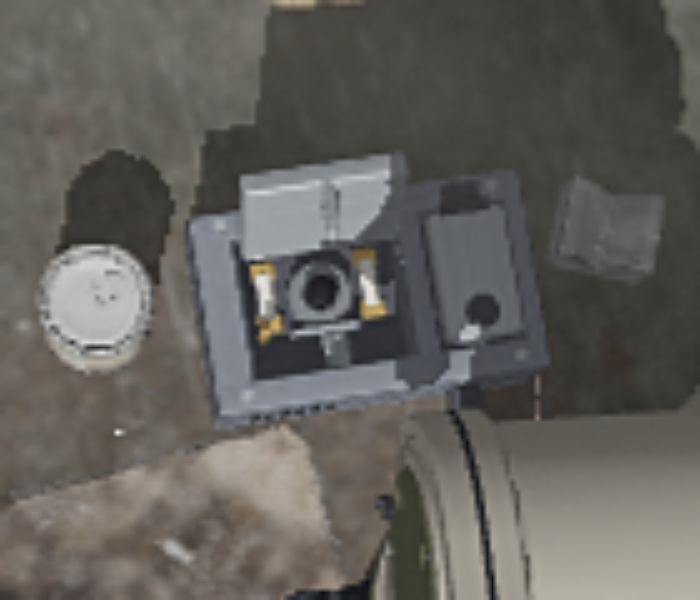

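The hatch still stands open, the button at (320,288) is back up, and the small hatch is shut. The box and the tin haven't moved. I'll hand it in.

```bash
python3 -c "
from workcell import manip
print(manip.hand_in())"
```

```text
the job is handed in; nothing more can be done
None
```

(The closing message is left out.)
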